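# Sweep the loose terminal strips into the catch tray

## Robot

A 6-joint arm with a two-finger parallel gripper is mounted at the origin on a cart in front of the work surface, level with it; the furniture and walls round the work are solid. World frame = base frame: x ahead of the robot, y to its left, z up, the work surface at z = 0. Lengths are in m, angles in rad, forces in N, time in s.
With the tool pointing down it reaches from about 0.275 to 0.825 m from the base axis. Payload 5.2 kg.
Tool frame: the origin (TCP) lies at the very end of the fingers, on their centre line; the grasp point (between the pads) lies 19 mm behind it; y points along the fingers, z is the direction in which the jaws open and shut, and the axes are right-handed (so a half turn about y gives the same grasp; the last joint's range is limited). The gripper opens to 93 mm and grips with 3 to 60 N. Pads are 15 mm wide; open, the fingers measure 128 mm over their backs; the gripper's body (75 mm by 188 mm) begins 65 mm behind the grasp point.
Start: joints at [1.109, 0.259, 1.535, -0, 1.348, -0.203], TCP at [0.141, 0.532, 0.219] pointing down, gripper open.
Joint ranges: [-3.14, 3.14], [-0.91, 2.08], [0.19, 2.58], [-1.22, 4.36], [0.22, 2.71], [-3.12, 3.12]. Speed limits (rad/s): [2.57, 2.57, 3.14, 3.14, 3.14, 3.14].

## Interface

Orientations are given as a unit quaternion [x, y, z, w].
In Python, from plant import env gives the robot as it stands. The module is installed in compiled form; this text tells all that it offers.
- The arm moves only by the tool drive_tool, never from a script. Its argument "deltas" is one flat list of numbers, 7 for each row, row after row: the shift along the tool's x, y, z in cm, then the turn, a rotation vector about the tool's x, y, z in rad, then the gripper's target within -1 to 1 (fully open at 1, half-way at 0, shut at -1). In form: [dx, dy, dz, rx, ry, rz, claw, dx, dy, dz, rx, ry, rz, claw, ...]. A call has 1 to 8 rows; each row is the pose to reach, as a shift and turn from the pose commanded when the call began, along the tool's axes at that moment; what a row does not reach only later rows make up. A row lasts 1/12 s, in which the tool goes at most 41.7 mm and 7.16 degrees, less where a joint would pass 70% of its speed; a pose out of reach is approached as far as the arm can. A call with a gripper value outside its range is refused whole. The fingers move at their own pace and stop on an object; "newtons" is the grip in N (left out, the last holds). Time passes only in rows, so rows that repeat a pose let the fingers close. It gives the time, the measured TCP pose, the force and the opening at its end, in the units of the state.
- env.observe(): the state, without advancing time (a new reading comes with each control period).
- env.snapshot(name): name is "scene" or "top"; returns a dict with "img" (400x640x3 uint8, blue, green, red), "depth" (400x640 float32, m along the optical axis (not along the pixel's ray), 0 where there is no reading), "fovy" (degrees; the focal length in pixels is half the picture's height over the tangent of half this angle, whatever the lens; pixels are square), "cx", "cy" (the principal point, pixels), "k1" (the pictures are not rectified: a ray, as slopes to the right and down, at radius r is drawn at 1 + k1 r^2 times it, then the intrinsics apply), "rvec" (rotation vector, rad) and "tvec" (3), from world to camera coordinates, as OpenCV has them. Camera axes: x right, y down, z forward; pixel columns grow to the right and rows downward; lengths in m; the calibration is good to about 2 mm. A picture is of the moment at which its call begins.
- env.close_job(): hands the job in, once; it reports no verdict.
Trained networks look in a picture, given as the dict that the camera call returned (one of the last four; its "shot" number tells which), for a name from the list of things; names that differ only in an ending like _2 or _b are one class to them, and where a whole thing is asked for, a point or a joint stands for the part that bears it (a point fixed in the world has none). Each returns a list of dicts, best first, with "p" (0 to 1); they miss things now and then, are a little off and sometimes report something else, mostly with a low value. They report only what shows in the picture. A call takes as long as a camera call.
- env.boxes_of(thing, picture): "extent" ([left, top, width, height] in pixels, round what is visible of it).
- env.outline_of(thing, picture): "region" (400x640 bool, what is visible of it) and "extent" ([left, top, width, height] in pixels, round what is visible of it).
The state is a dict: "clock": time; "qpos": joint angles; "joint_vel": joint speeds; "joint_efforts": joint torques, N m; "tool_pos": TCP position; "eef_rot": TCP orientation; "ft_force": force on the tool from outside, world axes, zero at the start; "ft_torque": the same for the moment, N m; "opening": finger opening in m.
Only numpy, scipy, OpenCV 4.12 (cv2) and the standard library are available. Lean on these libraries where they do the work, as an engineer would, in place of code of your own. Each camera call takes 0.05 s, during which the arm holds its last target. There are 200 camera calls.

## Task

Clear the desk of the three loose white terminal strips: sweep them along the desk with the fingertips, through the open side of the aluminium catch tray, until each lies completely inside, well past the sloping front edge. Only push them, never pick one up, and leave the vial, the film can, the loupe and the USB stick where they are.

Things in the scene. Friction and masses are not known exactly. Their poses are not given: they have to be found in the camera images.
- tray: Catch tray of bare aluminium sheet, screwed to the desk; origin under its middle. Inside 200 mm wide (its x, -100 to +100 mm) and 130 mm deep (its y): back wall's inner face at y = -65 mm, open side (no wall) at y = +65 mm, +y pointing out of it. The three walls are 3 mm thick and 31 mm high with the rolled rim. Two low screw-down ears stick out 19 mm behind the back wall.
- tray_mouth (a point): Middle of the tray's open side, on the desk (tray x = 0, y = 65 mm). The tray's floor is 1.5 mm thick; along the open side its last 14 mm slope down to the desk, so that flat parts slide up onto it.
- strip_a: White terminal strip (a row of screw terminals) lying loose on the desk, 17 x 60 x 13 mm, about 20 g; origin at the middle of its underside, its y axis along its 60 mm length, z up. The three strips are alike.
- strip_a_end1 (a point): Middle of the +y end face of strip_a, 30 mm from its middle and 6.5 mm above its underside.
- strip_a_end2 (a point): Middle of the -y end face of strip_a, 30 mm from its middle and 6.5 mm above its underside.
- strip_b: White terminal strip (a row of screw terminals) lying loose on the desk, 17 x 60 x 13 mm, about 20 g; origin at the middle of its underside, its y axis along its 60 mm length, z up. The three strips are alike.
- strip_b_end1 (a point): Middle of the +y end face of strip_b, 30 mm from its middle and 6.5 mm above its underside.
- strip_b_end2 (a point): Middle of the -y end face of strip_b, 30 mm from its middle and 6.5 mm above its underside.
- strip_c: White terminal strip (a row of screw terminals) lying loose on the desk, 17 x 60 x 13 mm, about 20 g; origin at the middle of its underside, its y axis along its 60 mm length, z up. The three strips are alike.
- strip_c_end1 (a point): Middle of the +y end face of strip_c, 30 mm from its middle and 6.5 mm above its underside.
- strip_c_end2 (a point): Middle of the -y end face of strip_c, 30 mm from its middle and 6.5 mm above its underside.
- vial: Standing glass vial with a white cap, 22 mm in diameter, 56 mm high, loose; origin at the middle of its underside. To be left alone.
- can: Standing black film can with a grey lid, 34 mm in diameter, 53 mm high, loose; origin at the middle of its underside. To be left alone.
- loupe: Small standing black eye loupe, 41 mm in diameter, 38 mm high, loose; origin at the middle of its underside. To be left alone.
- stick: USB stick with a white cap lying on the desk, 18 x 56 x 8 mm, loose; origin at the middle of its underside, y along its length. Not a terminal strip: to be left alone.

How it is judged:
At the end, for the whole second after the job is handed in: Both ends of all three strips are between the tray's walls and at least 22 mm inside the lower edge of the sloping front (tray y below 43 mm), low on the tray's floor (end centres less than 20 mm above the desk), at rest, and the vial, can, loupe and USB stick are within 15 mm of where they started (y of strip_a_end1 in the frame of tray between -0.068 and 0.043 m and x of strip_a_end1 in the frame of tray between -0.102 and 0.102 m and z of each of strip_a_end1, strip_a_end2, strip_b_end1, strip_b_end2, strip_c_end1, strip_c_end2 in the frame of tray below 0.02 m and y of strip_a_end2 in the frame of tray between -0.068 and 0.043 m and x of strip_a_end2 in the frame of tray between -0.102 and 0.102 m and y of strip_b_end1 in the frame of tray between -0.068 and 0.043 m and x of strip_b_end1 in the frame of tray between -0.102 and 0.102 m and y of strip_b_end2 in the frame of tray between -0.068 and 0.043 m and x of strip_b_end2 in the frame of tray between -0.102 and 0.102 m and y of strip_c_end1 in the frame of tray between -0.068 and 0.043 m and x of strip_c_end1 in the frame of tray between -0.102 and 0.102 m and y of strip_c_end2 in the frame of tray between -0.068 and 0.043 m and x of strip_c_end2 in the frame of tray between -0.102 and 0.102 m and linear speed of each of strip_a, strip_b, strip_c below 0.02 m/s and distance of each of vial, can, loupe, stick from where it was at the start of the episode below 0.015 m); the robot touches nothing.
It fails at once if a strip is picked up (its underside raised more than 15 mm off the desk) (height (world z) of any of strip_a, strip_b, strip_c above 0.015 m).
It fails at once if the vial, can, loupe or USB stick is moved more than 15 mm (distance of any of vial, can, loupe, stick from where it was at the start of the episode above 0.015 m).
It fails at once if the vial, can or loupe is knocked over (angle between any of vial, can, loupe's own z axis and vertical above 0.5 rad).
It also fails if it takes over 72 s, if anything falls off the work surface, if the arm or the gripper's body presses on something with over 40 N, if the wrist force passes 120 N, or if a joint passes its speed limit or range.

## Working session

There is one attempt and no reset: what is moved stays moved. The work goes in short steps, Python scripts to look and compute and a tool call to move; the robot and the scene stay as the last step left them, time stands still between calls to the robot, and variables do not carry over. Pictures are saved under pics/ and viewed, about 8 in all and at most 12, crops included, and the job is handed in when it is done.

Besides the shell and the picture viewer there is one more tool, called as name(argument=value, ...) on one line, values as JSON. drive_tool: Moves the arm, as the interface text tells. Its arguments: {"type":"object","properties":{"deltas":{"type":"array"},"newtons":{"type":"number"}},"required":["deltas"]}

```bash
mkdir -p pics; cat > h.py <<'E'
import numpy as np, cv2
from plant import env
def cam(s):
    f=200/np.tan(np.radians(s["fovy"])/2); R=cv2.Rodrigues(np.array(s["rvec"],float))[0]
    return f,R,np.array(s["tvec"],float).ravel()
def pix2world(s,uv,z=0.):
    "pixels -> points on the plane at height z"
    f,R,t=cam(s); uv=np.atleast_2d(np.asarray(uv,float))
    d=(uv-[s["cx"],s["cy"]])/f; u=d.copy()
    for _ in range(20): u=d/(1+s["k1"]*(u**2).sum(1,keepdims=True))
    r=np.c_[u,np.ones(len(u))]@R; c=-R.T@t
    return c+r*((z-c[2])/r[:,2])[:,None]
def world2pix(s,P):
    f,R,t=cam(s); q=np.atleast_2d(P)@R.T+t; u=q[:,:2]/q[:,2:]
    return u*(1+s["k1"]*(u**2).sum(1,keepdims=True))*f+[s["cx"],s["cy"]]
def region_pts(s,m,z):
    v,u=np.nonzero(m); return pix2world(s,np.c_[u,v],z)[:,:2]
E
python3 - <<'E'
from h import *
for n in("top","scene"):
    s=env.snapshot(n); cv2.imwrite(f"pics/{n}0.png",s["img"])
    f,R,t=cam(s); print(n,f,-R.T@t,R[2])
    for th,z in(("tray",0.03),("strip_a",.013),("vial",.056),("can",.053),("loupe",.038),("stick",.008)):
        for o in env.outline_of(th,s):
            P=region_pts(s,o["region"],z).astype(np.float32)
            r=cv2.minAreaRect(P); print(th,round(o["p"],2),[int(x) for x in o["extent"]],np.round(r[0],3),np.round(r[1],3),round(r[2],1))
print(env.observe())
E
```

```text
top 397.67601732732345 [0.44055796 0.01628161 1.04653666] [ 0.12894008  0.00527675 -0.99163835]
tray 0.94 [384, 194, 55, 84] [ 0.483 -0.229] [0.208 0.141] 0.8
strip_a 0.69 [247, 213, 11, 20] [0.518 0.184] [0.057 0.018] 12.2
strip_a 0.61 [312, 234, 4, 20] [0.457 0.019] [0.015 0.056] 89.1
strip_a 0.51 [306, 168, 16, 25] [0.629 0.02 ] [0.06  0.017] 17.2
vial 0.5 [302, 141, 9, 14] [0.7   0.038] [0.02  0.031] 89.2
can 0.72 [253, 258, 11, 14] [0.411 0.163] [0.03  0.033] 44.3
loupe 0.58 [247, 162, 20, 18] [0.653 0.164] [0.049 0.04 ] 44.0
stick 0.59 [215, 261, 22, 9] [0.408 0.252] [0.057 0.018] 89.1
stick 0.18 [303, 140, 12, 16] [0.713 0.037] [0.019 0.027] 89.2
scene 473.6369395492166 [0.16418161 0.56677547 0.84282446] [ 0.38615014 -0.52308028 -0.75978621]
tray 0.57 [360, 129, 103, 70] [ 0.48  -0.217] [0.213 0.154] 0.7
strip_a 0.69 [351, 225, 27, 15] [0.454 0.022] [0.063 0.027] 5.0
strip_a 0.59 [291, 187, 27, 15] [0.626 0.021] [0.061 0.026] 17.8
strip_a 0.57 [282, 258, 26, 17] [0.518 0.186] [0.06  0.021] 11.4
vial 0.68 [268, 167, 8, 23] [0.69  0.052] [0.02  0.062] 41.9
vial 0.39 [333, 268, 2
[... 340 characters left out ...]
0.023] 10.2
{'clock': 0.7, 'qpos': array([ 1.10922035e+00,  2.58582756e-01,  1.53495906e+00,  6.26079841e-05,
        1.34799739e+00, -2.02785705e-01]), 'joint_vel': array([ 3.44595917e-04,  1.50437568e-03, -1.60848286e-03,  6.71351883e-04,
        2.23373127e-05, -8.23609530e-04]), 'joint_efforts': array([-8.43644489e-05, -4.37046146e+01, -2.84265161e+01,  7.21973204e-02,
        3.09825002e-02,  2.49265730e-05]), 'tool_pos': array([0.14071284, 0.53172721, 0.21867849]), 'eef_rot': array([-0.70116992,  0.09126017, -0.09123168,  0.70121973]), 'ft_force': array([ 0.69515584, -0.12345555, -0.12825736]), 'ft_torque': array([ 0.05430937, -0.00086484, -0.00717398]), 'opening': 0.09297940464957272}
```

```bash
python3 - <<'E'
import cv2
a=cv2.imread("pics/top0.png")[115:295,190:460]; cv2.imwrite("pics/v1.png",cv2.resize(a,None,fx=2.9,fy=2.9,interpolation=cv2.INTER_CUBIC))
from scipy.spatial.transform import Rotation as R
print(R.from_quat([-0.7012,0.09126,-0.09123,0.7012]).as_matrix().round(3))
E
```

```text
[[ 0.967 -0.     0.256]
 [-0.256  0.     0.967]
 [-0.    -1.    -0.   ]]
```

View pics/v1.png

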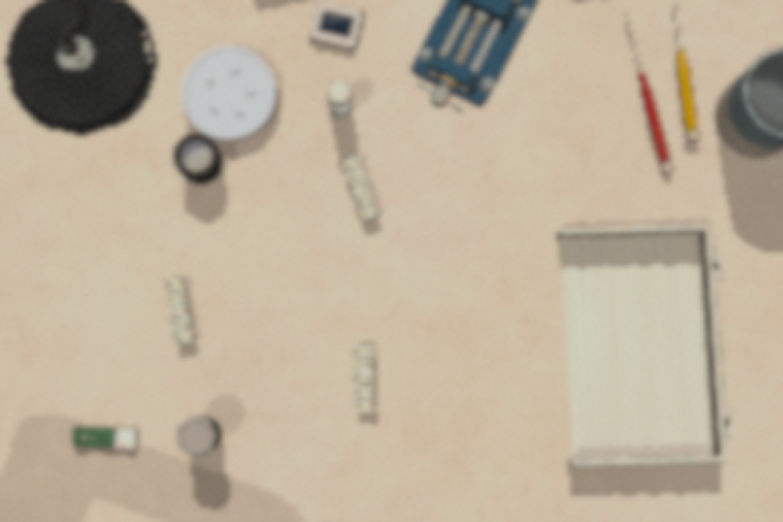

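View pics/scene0.png

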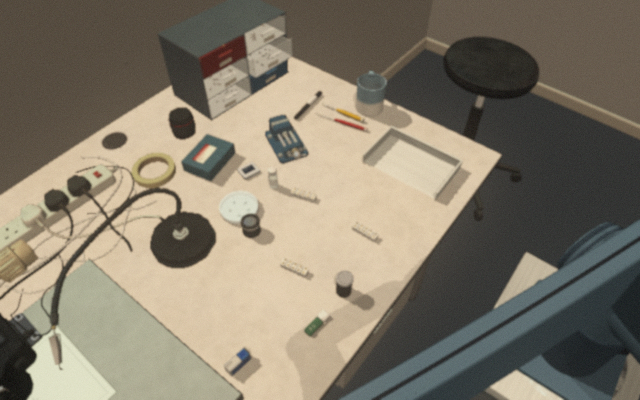

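The top view, where image up is +x and left is +y, shows the tray on the right with its mouth facing +y. In the crop, strips A, B and C are at about (365,380), (180,315) and (362,195). The vial is at (340,95), the loupe at (198,158), the can at (198,435) and the USB stick at (105,438). The scene view agrees with this.

I'll push with the jaws along world x and the fingers half closed.

```bash
cat >> h.py <<'E'
from scipy.spatial.transform import Rotation as Ro
def delta(*targets):
    "targets (x,y,z,jaw yaw deg), printed as tool shifts [cm] and turn about tool y"
    o=env.observe(); M=Ro.from_quat(o["eef_rot"]).as_matrix(); y0=np.arctan2(M[1,2],M[0,2])
    print("at",o["tool_pos"].round(4),"yaw",np.degrees(y0).round(1),"t",o["clock"],"open",round(o["opening"],3))
    for T in targets:
        # desired orientation: tool y straight down
        c,s=np.cos(np.radians(T[3])),np.sin(np.radians(T[3]))
        D=np.array([[s,0,c],[-c,0,s],[0,-1,0]]); rv=Ro.from_matrix(M.T@D).as_rotvec()
        print(T,(100*M.T@(np.array(T[:3])-o["tool_pos"])).round(2),rv.round(3))
E
python3 -c "
from h import *
delta((.457,.062,.1,0),(.457,.062,.005,0))"
```

```text
at [0.1407 0.5317 0.2187] yaw 75.2 t 0.7 open 0.093
(0.457, 0.062, 0.1, 0) [ 42.6   11.86 -37.31] [-0.     1.312 -0.   ]
(0.457, 0.062, 0.005, 0) [ 42.6   21.36 -37.32] [-0.     1.312 -0.   ]
```

drive_tool(deltas=[42.6,11.86,-37.31,0,1.312,0,-0.35,42.6,11.86,-37.31,0,1.312,0,-0.35,42.6,11.86,-37.31,0,1.312,0,-0.35,42.6,11.86,-37.31,0,1.312,0,-0.35,42.6,11.86,-37.31,0,1.312,0,-0.35,42.6,11.86,-37.31,0,1.312,0,-0.35,42.6,11.86,-37.31,0,1.312,0,-0.35,42.6,11.86,-37.31,0,1.312,0,-0.35])

```text
clock: 1.37
tool_pos: [0.3237, 0.2595, 0.1503]
eef_rot: [-0.57, 0.418, -0.418, 0.571]
ft_force: [1.0, 0.1, 0.3]
opening: 0.0447
```

```bash
python3 -c "
from h import *
delta((.457,.062,.1,0),(.457,.062,.005,0))"
```

```text
at [0.3237 0.2595 0.1503] yaw 17.5 t 1.3667 open 0.045
(0.457, 0.062, 0.1, 0) [22.85  5.04  6.75] [-0.001  0.306 -0.   ]
(0.457, 0.062, 0.005, 0) [22.85 14.54  6.74] [-0.001  0.306 -0.   ]
```

drive_tool(deltas=[22.85,5.04,6.75,0,0.306,0,-0.35,22.85,5.04,6.75,0,0.306,0,-0.35,22.85,5.04,6.75,0,0.306,0,-0.35,22.85,5.04,6.75,0,0.306,0,-0.35,22.85,5.04,6.75,0,0.306,0,-0.35,22.85,5.04,6.75,0,0.306,0,-0.35,22.85,5.04,6.75,0,0.306,0,-0.35,22.85,5.04,6.75,0,0.306,0,-0.35])

```text
clock: 2.03
tool_pos: [0.4579, 0.0628, 0.0995]
eef_rot: [0.501, -0.5, 0.499, -0.5]
ft_force: [-0.9, 0.1, 0.4]
opening: 0.0304
```

```bash
python3 -c "
from h import *
delta((.457,.062,.005,0),(.457,-.2,.005,0))"
```

```text
at [0.4579 0.0628 0.0995] yaw 0.1 t 2.0333 open 0.03
(0.457, 0.062, 0.005, 0) [ 0.09  9.45 -0.08] [ 0.001  0.002 -0.   ]
(0.457, -0.2, 0.005, 0) [26.29  9.44 -0.14] [ 0.001  0.002 -0.   ]
```

drive_tool(deltas=[0,3.5,0,0,0,0,-0.35,0,7,0,0,0,0,-0.35,0,8.7,0,0,0,0,-0.35,0,9.4,0,0,0,0,-0.35,0.5,9.4,0,0,0,0,-0.35,1.5,9.4,0,0,0,0,-0.35,2.5,9.4,0,0,0,0,-0.35,3.5,9.4,0,0,0,0,-0.35])

```text
clock: 2.7
tool_pos: [0.4588, 0.0283, 0.0074]
eef_rot: [-0.501, 0.497, -0.499, 0.502]
ft_force: [0.5, 0.6, -0.2]
opening: 0.03
```

```bash
python3 -c "
from h import *
delta((.457,-.2,.005,0))
s=env.snapshot('scene'); cv2.imwrite('pics/v3.png',cv2.resize(s['img'][100:320,220:480],None,fx=2.7,fy=2.7,interpolation=cv2.INTER_CUBIC))"
```

```text
at [0.4588 0.0283 0.0074] yaw 0.4 t 2.7 open 0.03
(0.457, -0.2, 0.005, 0) [22.83  0.25 -0.33] [-0.003  0.007  0.001]
```

View pics/v3.png

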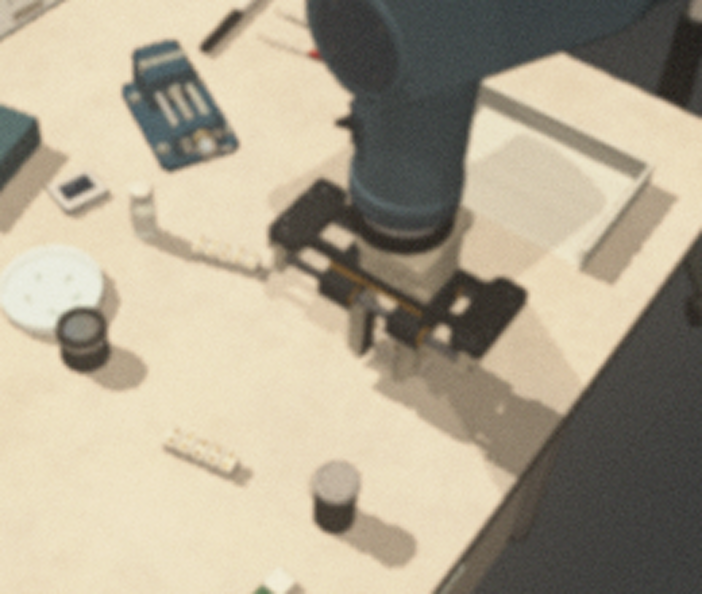

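The picture shows the fingers down behind strip A, with B, C and the obstacles clear. Pushing on.

drive_tool(deltas=[1.2,0,0,0,0,0,-0.35,2.6,0,0,0,0,0,-0.35,4,0,0,0,0,0,-0.35,5.4,0,0,0,0,0,-0.35,6.8,0,0,0,0,0,-0.35,8.2,0,0,0,0,0,-0.35,9.6,0,0,0,0,0,-0.35,11,0,0,0,0,0,-0.35])

```text
clock: 3.42
tool_pos: [0.4586, -0.0823, 0.0068]
eef_rot: [-0.501, 0.498, -0.499, 0.501]
ft_force: [0.1, 0.3, 0.4]
opening: 0.0303
```

drive_tool(deltas=[1.4,0,0,0,0,0,-0.35,2.8,0,0,0,0,0,-0.35,4.2,0,0,0,0,0,-0.35,5.6,0,0,0,0,0,-0.35,7,0,0,0,0,0,-0.35,8.4,0,0,0,0,0,-0.35,9.8,0,0,0,0,0,-0.35,11.2,0,0,0,0,0,-0.35])

```text
clock: 4.08
tool_pos: [0.459, -0.1942, 0.0064]
eef_rot: [-0.501, 0.498, -0.499, 0.501]
ft_force: [0.7, -0.3, 0.8]
opening: 0.0304
```

drive_tool(deltas=[1.2,0,0,0,0,0,-0.35,2.4,0,0,0,0,0,-0.35,3.6,0,0,0,0,0,-0.35,4.6,0,0,0,0,0,-0.35,5.3,0,0,0,0,0,-0.35,5.3,0,0,0,0,0,-0.35,4.3,0,0,0,0,0,-0.35,3.5,-4,0,0,0,0,-0.35])

```text
clock: 4.75
tool_pos: [0.4544, -0.2233, 0.0398]
eef_rot: [-0.502, 0.504, -0.493, 0.501]
ft_force: [-1.7, 0.6, -0.5]
opening: 0.0304
```

```bash
python3 -c "
from h import *
delta((.64,.07,.12,-5))"
```

```text
at [ 0.4544 -0.2233  0.0398] yaw 0.3 t 4.75 open 0.03
(0.64, 0.07, 0.12, -5) [-29.31  -7.95  18.61] [ 0.012  0.092 -0.009]
```

drive_tool(deltas=[0,-4,0,0,0,0,-0.35,-4,-8,2,0.01,0.09,-0.01,-0.35,-29.3,-8,18.6,0.012,0.092,-0.009,-0.35,-29.3,-8,18.6,0.012,0.092,-0.009,-0.35,-29.3,-8,18.6,0.012,0.092,-0.009,-0.35,-29.3,-8,18.6,0.012,0.092,-0.009,-0.35,-29.3,-8,18.6,0.012,0.092,-0.009,-0.35,-29.3,-8,18.6,0.012,0.092,-0.009,-0.35])

```text
clock: 5.42
tool_pos: [0.6072, 0.0142, 0.1233]
eef_rot: [0.478, -0.516, 0.526, -0.479]
ft_force: [0.5, -0.1, 0.3]
opening: 0.0303
```

```bash
python3 -c "
from h import *
delta((.64,.07,.12,-5))
s=env.snapshot('top')
for o in env.outline_of('strip_a',s):
    r=cv2.minAreaRect(region_pts(s,o['region'],.013).astype(np.float32)); print(round(o['p'],2),np.round(r[0],3),np.round(r[1],3),round(r[2],1))
v=np.array(s['img']); 
for q in ((.69,.05),(.705,.038)): pass
cv2.imwrite('pics/v4.png',cv2.resize(v[120:290,200:460],None,fx=3,fy=3,interpolation=cv2.INTER_CUBIC))"
```

```text
at [0.6072 0.0142 0.1233] yaw -4.9 t 5.4167 open 0.03
(0.64, 0.07, 0.12, -5) [-5.84  0.32  2.79] [-0.011  0.002  0.008]
0.73 [ 0.458 -0.264] [0.018 0.057] 87.1
```

View pics/v4.png

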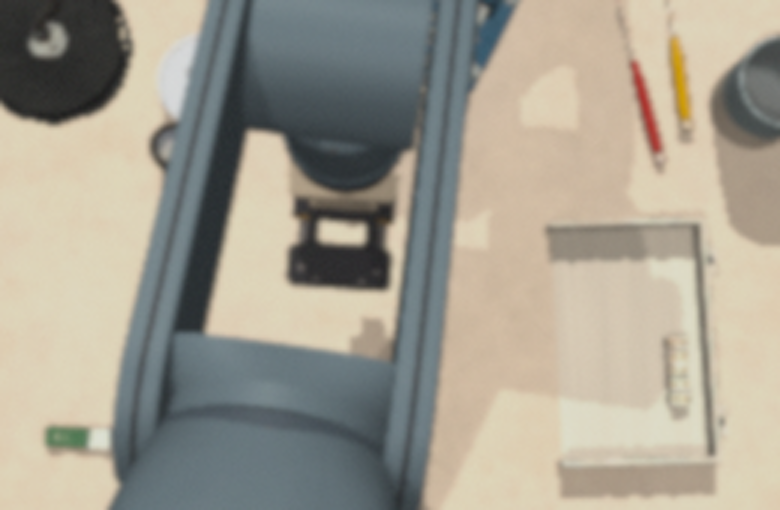

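The picture shows strip A in the tray at crop (677,375), which is world (0.458, -0.264). The arm hides the other strips. Next is C.

drive_tool(deltas=[-3,0,2,-0.011,0,0.008,-0.35,-5.8,0,2,-0.011,0,0.008,-0.35,-5.8,0,2,-0.011,0,0.008,-0.35,-5.8,3,2,-0.011,0,0.008,-0.35,-5.8,6,2,-0.011,0,0.008,-0.35,-5.8,9,2,-0.011,0,0.008,-0.35,-5.8,11.3,2,-0.011,0,0.008,-0.35,-5.8,11.6,2,-0.011,0,0.008,-0.35])

```text
clock: 6.18
tool_pos: [0.6288, 0.0657, 0.0022]
eef_rot: [-0.48, 0.523, -0.519, 0.476]
ft_force: [-0.3, -0.1, -0.7]
opening: 0.0298
```

```bash
python3 -c "
from h import *
delta((.63,.04,.006,-10),(.615,.01,.006,-20),(.59,-.03,.006,-25),(.568,-.075,.006,-25),(.53,-.16,.006,-22))
s=env.snapshot('scene'); cv2.imwrite('pics/v5.png',cv2.resize(s['img'][130:280,220:440],None,fx=3,fy=3,interpolation=cv2.INTER_CUBIC))"
```

```text
at [0.6288 0.0657 0.0022] yaw -4.9 t 6.1833 open 0.03
(0.63, 0.04, 0.006, -10) [ 2.55 -0.38  0.34] [0.008 0.089 0.001]
(0.615, 0.01, 0.006, -20) [ 5.67 -0.37 -0.9 ] [0.008 0.263 0.002]
(0.59, -0.03, 0.006, -25) [ 9.87 -0.35 -3.05] [0.008 0.351 0.002]
(0.568, -0.075, 0.006, -25) [14.54 -0.33 -4.85] [0.008 0.351 0.002]
(0.53, -0.16, 0.006, -22) [23.33 -0.29 -7.91] [0.008 0.298 0.002]
```

View pics/v5.png

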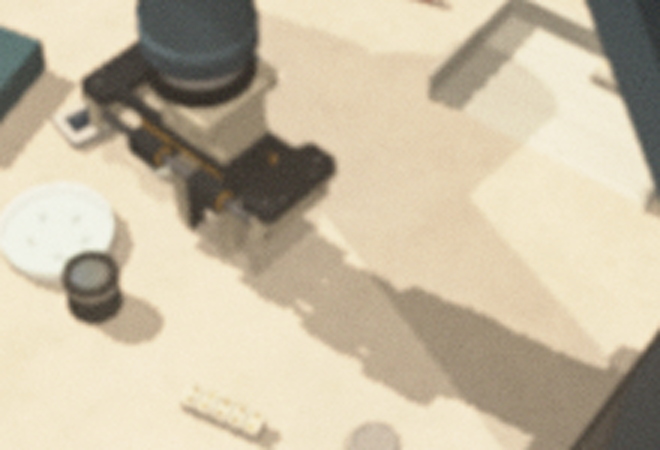

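The fingers are down behind C, and the loupe and B are clear. The gripper hides the vial, but its body is above the vial's height. Now I'll push C while turning it.

drive_tool(deltas=[0.6,-0.3,0.1,0.008,0.02,0,-0.35,1.5,-0.35,0.2,0.008,0.05,0,-0.35,2.5,-0.35,0.3,0.008,0.09,0,-0.35,3.3,-0.35,0.1,0.008,0.13,0,-0.35,4.1,-0.35,-0.2,0.008,0.17,0,-0.35,4.9,-0.35,-0.5,0.008,0.22,0,-0.35,5.7,-0.35,-0.9,0.008,0.26,0,-0.35,6.5,-0.35,-1.3,0.008,0.29,0,-0.35])

```text
clock: 6.9
tool_pos: [0.617, 0.0002, 0.013]
eef_rot: [0.393, -0.582, 0.589, -0.4]
ft_force: [1.0, 1.1, 3.6]
opening: 0.0302
```

```bash
cat >> h.py <<'E'
def strips():
    for n in("top","scene"):
        s=env.snapshot(n)
        for o in env.outline_of('strip_a',s):
            P=region_pts(s,o['region'],.013).astype(np.float32); r=cv2.minAreaRect(P); a=cv2.boxPoints(r)
            e=max((a[1]-a[0],a[2]-a[1]),key=np.linalg.norm); y=np.degrees(np.arctan2(e[1],e[0])); y=(y+90)%180-90
            print(n,round(o['p'],2),np.round(r[0],3),np.round(sorted(r[1]),3),"yaw",round(float(y),1))
    return s
E
python3 -c "
from h import *
delta()
s=strips(); cv2.imwrite('pics/v6.png',cv2.resize(s['img'][130:280,220:440],None,fx=3,fy=3,interpolation=cv2.INTER_CUBIC))"
```

```text
at [6.17e-01 2.00e-04 1.30e-02] yaw -21.8 t 6.9 open 0.03
top 0.5 [0.52  0.185] [0.022 0.062] yaw 7.8
top 0.45 [ 0.459 -0.262] [0.015 0.054] yaw -2.9
scene 0.77 [ 0.458 -0.262] [0.028 0.064] yaw 0.0
scene 0.73 [0.517 0.186] [0.021 0.061] yaw 10.6
scene 0.58 [ 0.607 -0.007] [0.025 0.063] yaw 4.7
```

View pics/v6.png

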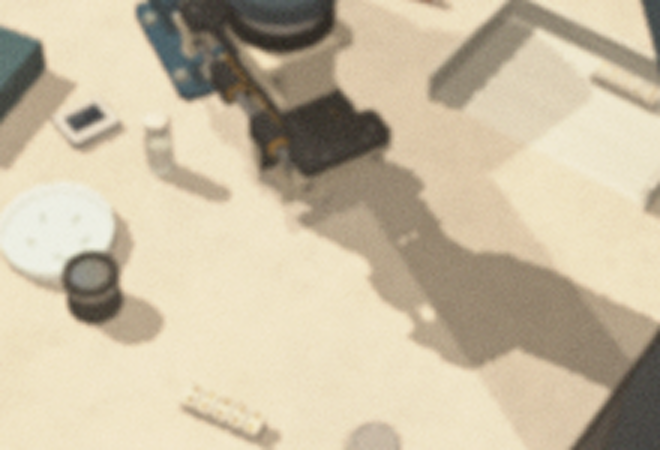

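The vial is upright at crop (158,148), clear of the arm. The TCP reads z = 13 mm with 3.6 N upward, so the fingers seem to have ridden up onto C. I'll lift and look.

drive_tool(deltas=[0,-2,0,0,0,0,-0.35,0,-5,0,0,0,0,-0.35,-4,-7,0,0,0,0,-0.35,-7,-9,0,0,0,0,-0.35,-7,-9,0,0,0,0,-0.35])

```text
clock: 7.52
tool_pos: [0.6448, 0.0709, 0.1071]
eef_rot: [0.392, -0.58, 0.589, -0.404]
ft_force: [0.3, -1.0, -0.2]
opening: 0.0305
```

```bash
python3 -c "
from h import *
delta()
s=strips(); cv2.imwrite('pics/v7.png',cv2.resize(s['img'][130:280,220:440],None,fx=3,fy=3,interpolation=cv2.INTER_CUBIC))"
```

```text
at [0.6448 0.0709 0.1071] yaw -21.5 t 7.5167 open 0.03
top 0.61 [ 0.458 -0.264] [0.018 0.057] yaw -2.9
top 0.18 [0.658 0.169] [0.042 0.046] yaw -0.0
scene 0.73 [ 0.458 -0.263] [0.027 0.064] yaw 0.5
scene 0.57 [0.517 0.186] [0.023 0.063] yaw 11.9
scene 0.48 [ 0.607 -0.007] [0.026 0.063] yaw 4.3
```

View pics/v7.png

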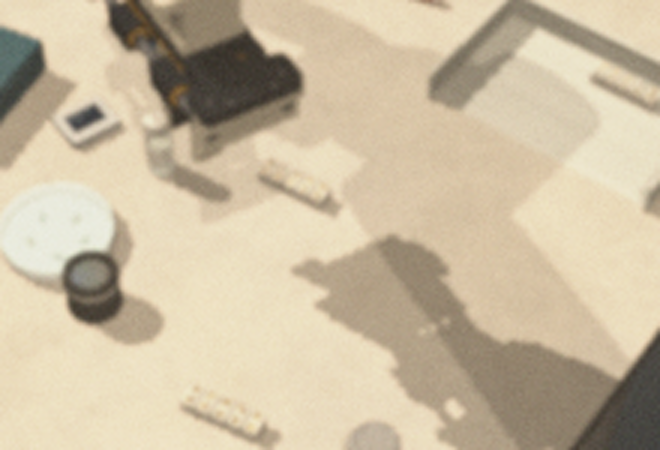

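C is flat at crop (295,185), world (0.607, -0.007), yaw about 4°. My descent was still unsettled when I took the reference, so the commanded height was about 11 mm. This time I'll let it settle first.

```bash
python3 -c "
from h import *
delta((.612,.036,.06,-8))"
```

```text
at [0.6393 0.0663 0.1003] yaw -21.6 t 7.7167 open 0.03
(0.612, 0.036, 0.06, -8) [ 3.82  4.01 -1.46] [-0.008 -0.237  0.001]
```

drive_tool(deltas=[2,2,-0.7,-0.008,-0.12,0,-0.35,3.8,3,-1.46,-0.008,-0.237,0,-0.35,3.8,4,-1.46,-0.008,-0.237,0,-0.35,3.8,4,-1.46,-0.008,-0.237,0,-0.35,3.8,4,-1.46,-0.008,-0.237,0,-0.35,3.8,4,-1.46,-0.008,-0.237,0,-0.35])

```text
clock: 8.22
tool_pos: [0.6137, 0.0369, 0.0608]
eef_rot: [0.463, -0.533, 0.535, -0.464]
ft_force: [0.2, -0.7, 0.9]
opening: 0.0303
```

```bash
python3 -c "
from h import *
delta((.612,.036,.005,-8),(.612,.016,.005,-10),(.59,-.03,.005,-18),(.563,-.10,.005,-20),(.54,-.17,.005,-16))"
```

```text
at [0.6137 0.0369 0.0608] yaw -8.1 t 8.2167 open 0.03
(0.612, 0.036, 0.005, -8) [ 0.11  5.58 -0.16] [-0.002 -0.002  0.   ]
(0.612, 0.016, 0.005, -10) [2.09 5.58 0.12] [-0.002  0.033 -0.   ]
(0.59, -0.03, 0.005, -18) [ 6.96  5.57 -1.41] [-0.002  0.173 -0.   ]
(0.563, -0.1, 0.005, -20) [14.27  5.57 -3.1 ] [-0.002  0.208 -0.   ]
(0.54, -0.17, 0.005, -16) [21.52  5.57 -4.39] [-0.002  0.138 -0.   ]
```

drive_tool(deltas=[0.1,2,0,0,0,0,-0.35,0.1,4,0,0,0,0,-0.35,0.1,5.2,0,0,0,0,-0.35,0.1,5.55,0,0,0,0,-0.35,0.1,5.55,0,0,0,0,-0.35,0.1,5.55,0,0,0,0,-0.35,1,5.55,0,0,0,0,-0.35,2.1,5.55,0.1,0,0.03,0,-0.35])

```text
clock: 8.88
tool_pos: [0.6118, 0.0161, 0.0062]
eef_rot: [0.456, -0.539, 0.541, -0.457]
ft_force: [-0.3, -0.2, 0.1]
opening: 0.0301
```

```bash
python3 -c "
from h import *
env.snapshot('scene')
delta((.612,.016,.005,-10),(.605,0,.005,-14),(.59,-.03,.005,-18),(.575,-.07,.005,-20))"
```

```text
at [0.6119 0.0134 0.0061] yaw -9.9 t 8.9333 open 0.03
(0.612, 0.016, 0.005, -10) [-0.25  0.11 -0.04] [-0.004  0.001  0.001]
(0.605, 0, 0.005, -14) [ 1.44  0.11 -0.45] [-0.004  0.071  0.001]
(0.59, -0.03, 0.005, -18) [ 4.66  0.11 -1.41] [-0.004  0.141  0.001]
(0.575, -0.07, 0.005, -20) [ 8.86  0.11 -2.2 ] [-0.004  0.176  0.001]
```

drive_tool(deltas=[0.9,0.1,-0.25,0,0.04,0,-0.35,1.9,0.1,-0.6,0,0.08,0,-0.35,2.9,0.1,-0.9,0,0.11,0,-0.35,3.9,0.1,-1.2,0,0.13,0,-0.35,4.9,0.1,-1.45,0,0.15,0,-0.35,6,0.1,-1.65,0,0.16,0,-0.35,7.4,0.1,-1.95,0,0.17,0,-0.35,8.8,0.1,-2.2,0,0.175,0,-0.35])

```text
clock: 9.6
tool_pos: [0.5741, -0.0681, 0.0041]
eef_rot: [0.407, -0.578, 0.579, -0.407]
ft_force: [-0.3, 0.3, -0.2]
opening: 0.0298
```

```bash
python3 -c "
from h import *
strips()
delta((.54,-.15,.005,-18),(.525,-.2,.005,-10),(.52,-.23,.005,0))"
```

```text
top 0.6 [ 0.458 -0.264] [0.018 0.057] yaw -2.9
top 0.59 [0.519 0.184] [0.017 0.054] yaw 8.4
scene 0.58 [0.517 0.186] [0.022 0.061] yaw 10.7
scene 0.51 [ 0.457 -0.263] [0.027 0.063] yaw 0.1
at [ 0.5746 -0.0675  0.004 ] yaw -19.8 t 9.8 open 0.03
(0.54, -0.15, 0.005, -18) [ 8.93 -0.1  -0.46] [-0.001 -0.031 -0.   ]
(0.525, -0.2, 0.005, -10) [14.14 -0.1  -0.18] [-0.001 -0.171 -0.   ]
(0.52, -0.23, 0.005, 0) [17.13 -0.1   0.37] [-0.001 -0.345 -0.   ]
```

drive_tool(deltas=[1,0,0,0,0,0,-0.35,2.2,0,0,0,0,0,-0.35,3.4,0,0,0,0,0,-0.35,4.6,0,-0.1,0,0,0,-0.35,5.4,0,-0.1,0,0,0,-0.35,5.4,0,-0.1,0,0,0,-0.35,3,-2,0,0,0,0,-0.35,0,-5,0,0,0,0,-0.35])

```text
clock: 10.47
tool_pos: [0.572, -0.0683, 0.0513]
eef_rot: [-0.407, 0.58, -0.578, 0.405]
ft_force: [0.5, 0.5, -0.6]
opening: 0.0302
```

```bash
python3 -c "
from h import *
strips()
delta((.54,-.15,.005,-18),(.525,-.2,.005,-10),(.52,-.23,.005,0))"
```

```text
top 0.63 [ 0.459 -0.264] [0.018 0.059] yaw -2.9
top 0.6 [0.519 0.185] [0.018 0.06 ] yaw 10.2
top 0.58 [ 0.551 -0.136] [0.02  0.054] yaw -20.3
scene 0.53 [0.518 0.187] [0.02  0.058] yaw 8.4
scene 0.46 [ 0.459 -0.263] [0.024 0.055] yaw 0.5
scene 0.41 [ 0.541 -0.132] [0.024 0.045] yaw -22.2
scene 0.28 [ 0.488 -0.233] [0.155 0.22 ] yaw 0.5
at [ 0.5751 -0.0669  0.0542] yaw -19.6 t 10.6667 open 0.03
(0.54, -0.15, 0.005, -18) [ 9.    4.92 -0.54] [-0.003 -0.028  0.   ]
(0.525, -0.2, 0.005, -10) [14.22  4.92 -0.27] [-0.003 -0.168  0.   ]
(0.52, -0.23, 0.005, 0) [17.21  4.92  0.26] [-0.003 -0.342  0.001]
```

```bash
python3 -c "
from h import *
delta((.559,-.11,.005,-20),(.548,-.14,.005,-20),(.541,-.16,.005,-19),(.535,-.18,.005,-15),(.532,-.20,.005,-9),(.531,-.22,.005,-3),(.53,-.24,.005,0))"
```

```text
at [ 0.5751 -0.0669  0.0542] yaw -19.6 t 10.6667 open 0.03
(0.559, -0.11, 0.005, -20) [ 4.6   4.92 -0.09] [-0.003  0.007 -0.   ]
(0.548, -0.14, 0.005, -20) [ 7.79  4.92 -0.12] [-0.003  0.007 -0.   ]
(0.541, -0.16, 0.005, -19) [ 9.91  4.92 -0.11] [-0.003 -0.01  -0.   ]
(0.535, -0.18, 0.005, -15) [12.    4.92 -0.  ] [-0.003 -0.08   0.   ]
(0.532, -0.2, 0.005, -9) [13.98  4.92  0.39] [-0.003 -0.185  0.   ]
(0.531, -0.22, 0.005, -3) [15.9   4.93  0.96] [-0.003 -0.29   0.   ]
(0.53, -0.24, 0.005, 0) [17.82  4.93  1.54] [-0.003 -0.342  0.001]
```

drive_tool(deltas=[1.5,2.5,0,0,0,0,-0.35,3,4.2,0,0,0,0,-0.35,3.2,4.9,0,0,0,0,-0.35,3.4,4.9,0,0,0,0,-0.35,4.2,4.9,-0.1,0,0,0,-0.35,5.2,4.9,-0.1,0,0,0,-0.35,6.3,4.9,-0.1,0,0,0,-0.35,7.4,4.9,-0.1,0,0,0,-0.35])

```text
clock: 11.33
tool_pos: [0.5488, -0.1378, 0.0053]
eef_rot: [0.407, -0.577, 0.579, -0.408]
ft_force: [-0.3, -0.2, -0.8]
opening: 0.0299
```

```bash
python3 -c "
from h import *
env.snapshot('scene')
delta((.541,-.16,.005,-19),(.535,-.18,.005,-15),(.532,-.20,.005,-9),(.531,-.22,.005,-3),(.53,-.24,.005,0))"
```

```text
at [ 0.5483 -0.1397  0.0052] yaw -19.7 t 11.3833 open 0.03
(0.541, -0.16, 0.005, -19) [ 2.16  0.02 -0.  ] [-0.003 -0.013  0.001]
(0.535, -0.18, 0.005, -15) [4.25 0.03 0.11] [-0.003 -0.083  0.001]
(0.532, -0.2, 0.005, -9) [6.23 0.03 0.5 ] [-0.003 -0.187  0.001]
(0.531, -0.22, 0.005, -3) [8.15 0.03 1.08] [-0.003 -0.292  0.001]
(0.53, -0.24, 0.005, 0) [10.06  0.04  1.67] [-0.003 -0.345  0.002]
```

drive_tool(deltas=[1,0,0,0,0,0,-0.35,2.1,0,0,0,-0.01,0,-0.35,3.2,0,0.05,0,-0.05,0,-0.35,4.3,0,0.15,0,-0.09,0,-0.35,5.3,0,0.3,0,-0.14,0,-0.35,6.3,0,0.5,0,-0.19,0,-0.35,7.3,0,0.8,0,-0.24,0,-0.35,8.2,0,1.1,0,-0.29,0,-0.35])

```text
clock: 12.05
tool_pos: [0.531, -0.2187, 0.0048]
eef_rot: [0.487, -0.512, 0.513, -0.487]
ft_force: [0.0, 0.2, 1.1]
opening: 0.0303
```

```bash
python3 -c "
from h import *
strips()
delta((.53,-.24,.005,0),(.53,-.22,.05,0))"
```

```text
top 0.49 [0.519 0.184] [0.018 0.06 ] yaw 10.8
scene 0.67 [ 0.455 -0.262] [0.025 0.059] yaw 0.5
scene 0.63 [ 0.54  -0.237] [0.018 0.033] yaw -58.5
scene 0.57 [0.517 0.186] [0.021 0.061] yaw 10.2
at [ 0.5311 -0.2178  0.0046] yaw -3.2 t 12.25 open 0.03
(0.53, -0.24, 0.005, 0) [ 2.23 -0.04  0.02] [-0.001 -0.056  0.   ]
(0.53, -0.22, 0.05, 0) [ 0.23 -4.54 -0.09] [-0.001 -0.056  0.   ]
```

Finish C, retreat and rise, heading for behind B.

drive_tool(deltas=[0.8,0,0,0,-0.03,0,-0.35,1.7,0,0,0,-0.056,0,-0.35,2.2,0,0,0,-0.056,0,-0.35,2.2,0,0,0,-0.056,0,-0.35,1,0,0,0,-0.056,0,-0.35,0,-3.5,0,0,-0.056,0,-0.35,-3,-7.5,0,0,-0.056,0,-0.35,-7,-10,0,0,-0.056,0,-0.35])

```text
clock: 12.92
tool_pos: [0.5348, -0.1584, 0.0987]
eef_rot: [0.499, -0.499, 0.501, -0.5]
ft_force: [0.7, 0.7, 0.3]
opening: 0.0302
```

```bash
python3 -c "
from h import *
strips()
delta((.525,.222,.11,5))"
```

```text
top 0.58 [0.519 0.183] [0.018 0.059] yaw 9.7
top 0.52 [ 0.458 -0.264] [0.018 0.057] yaw -2.9
scene 0.74 [ 0.487 -0.233] [0.159 0.222] yaw 0.3
scene 0.5 [0.519 0.187] [0.024 0.064] yaw 8.4
scene 0.44 [ 0.457 -0.262] [0.028 0.062] yaw 0.1
at [ 0.5346 -0.1568  0.0974] yaw 0.2 t 13.1167 open 0.03
(0.525, 0.222, 0.11, 5) [-37.88  -1.3   -0.79] [-0.003 -0.083  0.001]
```

drive_tool(deltas=[-38.9,-1.3,-1.2,0,-0.083,0,-0.35,-38.9,-1.3,-1.2,0,-0.083,0,-0.35,-38.9,-1.3,-1.2,0,-0.083,0,-0.35,-38.9,-1.3,-1.2,0,-0.083,0,-0.35,-38.9,-1.3,-1.2,0,-0.083,0,-0.35,-38.9,-1.3,-1.2,0,-0.083,0,-0.35,-38.9,-1.3,-1.2,0,-0.083,0,-0.35,-38.9,-1.3,-1.2,0,-0.083,0,-0.35])

```text
clock: 13.78
tool_pos: [0.5221, 0.1756, 0.106]
eef_rot: [0.521, -0.479, 0.479, -0.52]
ft_force: [0.9, 0.0, -0.6]
opening: 0.03
```

drive_tool(deltas=[0,0,0,0,0,0,-0.35])

```text
clock: 13.87
tool_pos: [0.5216, 0.1805, 0.1063]
eef_rot: [-0.522, 0.478, -0.476, 0.522]
ft_force: [0.1, -0.5, -0.0]
opening: 0.0301
```

```bash
python3 -c "
from h import *
s=strips();
cv2.imwrite('pics/v8.png',cv2.resize(s['img'][110:350,220:480],None,fx=2.4,fy=2.4,interpolation=cv2.INTER_CUBIC))
delta((.52,.232,.005,5),(.52,.20,.005,5),(.52,.1,.005,0))"
```

```text
top 0.73 [ 0.456 -0.264] [0.018 0.054] yaw -2.9
top 0.7 [ 0.535 -0.255] [0.016 0.058] yaw 1.0
scene 0.75 [0.517 0.186] [0.022 0.064] yaw 8.3
scene 0.67 [ 0.535 -0.256] [0.026 0.062] yaw -2.8
scene 0.66 [ 0.457 -0.262] [0.025 0.062] yaw 0.1
at [0.5229 0.1732 0.1065] yaw 4.8 t 14.0667 open 0.03
(0.52, 0.232, 0.005, 5) [-5.89 10.14  0.22] [ 0.001 -0.003  0.001]
(0.52, 0.2, 0.005, 5) [-2.7  10.14 -0.05] [ 0.001 -0.003  0.001]
(0.52, 0.1, 0.005, 0) [ 7.26 10.16 -0.89] [0.001 0.084 0.001]
```

View pics/v8.png

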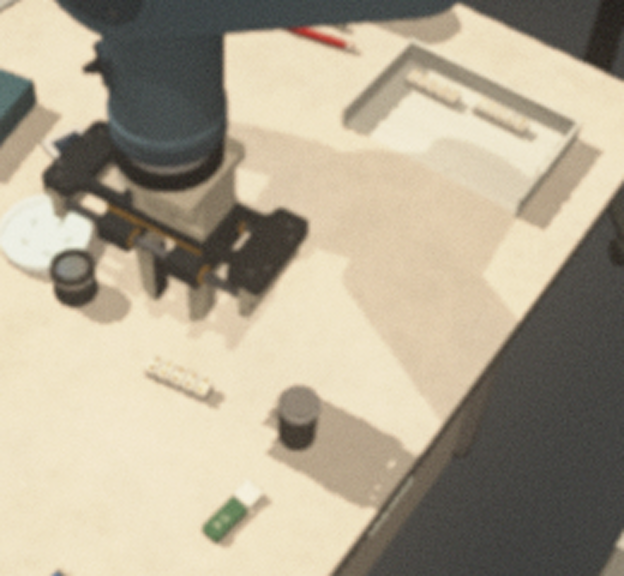

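The picture shows A and C side by side at the back of the tray, at crop (500,118) and (435,88). B, at (180,375), is untouched, and so are the can, loupe and stick.

drive_tool(deltas=[-3,0,0.1,0,0,0,-0.35,-5.9,0,0.2,0,0,0,-0.35,-5.9,1,0.2,0,0,0,-0.35,-5.9,4,0.2,0,0,0,-0.35,-5.9,7,0.2,0,0,0,-0.35,-5.9,9.5,0.2,0,0,0,-0.35,-5.9,10.1,0.2,0,0,0,-0.35,-5.9,10.1,0.2,0,0,0,-0.35])

```text
clock: 14.73
tool_pos: [0.519, 0.2309, 0.0043]
eef_rot: [0.522, -0.48, 0.478, -0.519]
ft_force: [-1.0, -0.8, 1.5]
opening: 0.0303
```

```bash
python3 -c "
from h import *
env.snapshot('top'); env.snapshot('top')
delta((.52,.20,.005,5),(.52,.13,.005,0),(.52,-.19,.005,0))"
```

```text
at [0.5215 0.2322 0.0073] yaw 4.8 t 14.8333 open 0.031
(0.52, 0.2, 0.005, 5) [ 3.2   0.24 -0.42] [-0.002 -0.004  0.001]
(0.52, 0.13, 0.005, 0) [10.17  0.24 -1.  ] [-0.002  0.083  0.   ]
(0.52, -0.19, 0.005, 0) [42.06  0.25 -3.66] [-0.002  0.083  0.   ]
```

drive_tool(deltas=[1,0.1,-0.1,0,0,0,-0.35,2,0.1,-0.2,0,0.01,0,-0.35,3.1,0.1,-0.35,0,0.02,0,-0.35,4.2,0.1,-0.45,0,0.03,0,-0.35,5.4,0.1,-0.55,0,0.045,0,-0.35,6.8,0.1,-0.65,0,0.06,0,-0.35,8.2,0.1,-0.8,0,0.075,0,-0.35,9.6,0.1,-0.9,0,0.083,0,-0.35])

```text
clock: 15.5
tool_pos: [0.5196, 0.1353, 0.0061]
eef_rot: [0.5, -0.499, 0.501, -0.5]
ft_force: [-0.3, -0.3, -0.2]
opening: 0.0302
```

```bash
python3 -c "
from h import *
strips()
delta((.52,.03,.005,0))"
```

```text
top 0.63 [ 0.535 -0.257] [0.018 0.058] yaw -2.8
top 0.58 [ 0.458 -0.264] [0.018 0.057] yaw -2.9
scene 0.66 [ 0.536 -0.256] [0.031 0.064] yaw -1.7
scene 0.61 [ 0.458 -0.262] [0.029 0.061] yaw -5.3
at [0.5198 0.1363 0.006 ] yaw 0.0 t 15.7 open 0.03
(0.52, 0.03, 0.005, 0) [1.063e+01 1.000e-01 1.000e-02] [-0.002  0.     0.   ]
```

drive_tool(deltas=[1.3,0.1,0,0,0,0,-0.35,2.7,0.1,0,0,0,0,-0.35,4.1,0.1,0,0,0,0,-0.35,5.6,0.1,0,0,0,0,-0.35,7.1,0.1,0,0,0,0,-0.35,8.6,0.1,0,0,0,0,-0.35,10.1,0.1,0,0,0,0,-0.35,11.5,0.1,0,0,0,0,-0.35])

```text
clock: 16.37
tool_pos: [0.5199, 0.0211, 0.0047]
eef_rot: [-0.501, 0.499, -0.5, 0.501]
ft_force: [0.7, -0.3, -0.4]
opening: 0.0301
```

drive_tool(deltas=[1.5,0,0,0,0,0,-0.35,3,0,0,0,0,0,-0.35,4.5,0,0,0,0,0,-0.35,6,0,0,0,0,0,-0.35,7.5,0,0,0,0,0,-0.35,9,0,0,0,0,0,-0.35,10.4,0,0,0,0,0,-0.35,11.5,0,0,0,0,0,-0.35])

```text
clock: 17.03
tool_pos: [0.5201, -0.0942, 0.0048]
eef_rot: [-0.5, 0.499, -0.5, 0.501]
ft_force: [-0.0, 0.9, 0.3]
opening: 0.0303
```

```bash
python3 -c "
from h import *
strips()
delta((.52,-.21,.005,0))"
```

```text
top 0.69 [ 0.458 -0.264] [0.018 0.057] yaw -2.9
scene 0.6 [ 0.526 -0.255] [0.027 0.044] yaw -3.6
scene 0.53 [ 0.512 -0.111] [0.024 0.058] yaw 0.9
scene 0.47 [ 0.457 -0.262] [0.028 0.062] yaw 0.1
at [ 0.52   -0.0929  0.0048] yaw 0.1 t 17.2333 open 0.03
(0.52, -0.21, 0.005, 0) [ 1.171e+01 -3.000e-02 -1.000e-02] [-0.001  0.001 -0.   ]
```

drive_tool(deltas=[1.4,0,0,0,0,0,-0.35,2.9,0,0,0,0,0,-0.35,4.4,0,0,0,0,0,-0.35,6,0,0,0,0,0,-0.35,7.6,0,0,0,0,0,-0.35,9.2,0,0,0,0,0,-0.35,10.7,0,0,0,0,0,-0.35,11.8,0,0,0,0,0,-0.35])

```text
clock: 17.9
tool_pos: [0.5205, -0.2126, 0.0049]
eef_rot: [-0.5, 0.499, -0.5, 0.501]
ft_force: [-0.5, 1.2, 0.7]
opening: 0.0302
```

drive_tool(deltas=[0.2,0,0,0,0,0,-0.35,-1,0,0,0,0,0,-0.35,-2,-3,0,0,0,0,-0.35,-5,-7,0,0,0,0,-0.35,-9,-10,0,0,0,0,-0.35,-13,-13,0,0,0,0,-0.35,-17,-15,0,0,0,0,-0.35,-21,-15,0,0,0,0,-0.35])

```text
clock: 18.57
tool_pos: [0.5205, -0.0219, 0.153]
eef_rot: [-0.499, 0.498, -0.501, 0.502]
ft_force: [1.2, 1.0, -0.4]
opening: 0.0299
```

drive_tool(deltas=[-4,0,0,0,0,0,-0.35,-8,0,0,0,0,0,-0.35,-10,0,0,0,0,0,-0.35,-10,0,0,0,0,0,-0.35,-10,0,0,0,0,0,-0.35,-10,0,0,0,0,0,-0.35])

```text
clock: 19.07
tool_pos: [0.519, 0.0762, 0.1496]
eef_rot: [-0.501, 0.499, -0.5, 0.501]
ft_force: [-0.0, 0.5, 0.3]
opening: 0.0305
```

```bash
python3 -c "
from h import *
s=strips(); delta()
for n in('top','scene'):
  s=env.snapshot(n)
  for th,z in(('tray',.03),('vial',.056),('can',.053),('loupe',.038),('stick',.008)):
    for o in env.outline_of(th,s)[:1]:
        r=cv2.minAreaRect(region_pts(s,o['region'],z).astype(np.float32)); print(n,th,round(o['p'],2),[int(x) for x in o['extent']],np.round(r[0],3))
  if n=='top':
    # tray inside: corners of the 22 mm line if centre (.483,-.23)
    P=[(x,y,0.0015) for x in(.385,.581) for y in(-.186,)]; print(world2pix(s,P).round(1)); im=np.array(s['img'])
    cv2.imwrite('pics/v9.png',cv2.resize(im[180:295,370:460],None,fx=5,fy=5,interpolation=cv2.INTER_CUBIC))
"
```

```text
top 0.66 [ 0.535 -0.255] [0.021 0.058] yaw 0.6
top 0.49 [ 0.519 -0.231] [0.018 0.06 ] yaw -2.6
scene 0.73 [ 0.536 -0.255] [0.026 0.06 ] yaw 0.0
scene 0.66 [ 0.518 -0.231] [0.026 0.06 ] yaw 0.5
scene 0.65 [ 0.457 -0.263] [0.027 0.062] yaw 0.5
at [0.5197 0.0748 0.1497] yaw 0.0 t 19.2667 open 0.03
top tray 0.97 [383, 192, 59, 87] [ 0.483 -0.228]
top can 0.48 [250, 259, 15, 14] [0.409 0.161]
top stick 0.41 [407, 208, 7, 25] [ 0.518 -0.232]
[[395.7 271.8]
 [392.5 196.6]]
scene tray 0.57 [366, 128, 95, 70] [ 0.481 -0.216]
scene vial 0.67 [392, 148, 22, 14] [ 0.499 -0.19 ]
scene can 0.92 [337, 271, 17, 27] [0.402 0.173]
scene loupe 0.64 [242, 212, 16, 27] [0.649 0.173]
scene stick 0.86 [302, 310, 27, 26] [0.407 0.252]
```

View pics/v9.png

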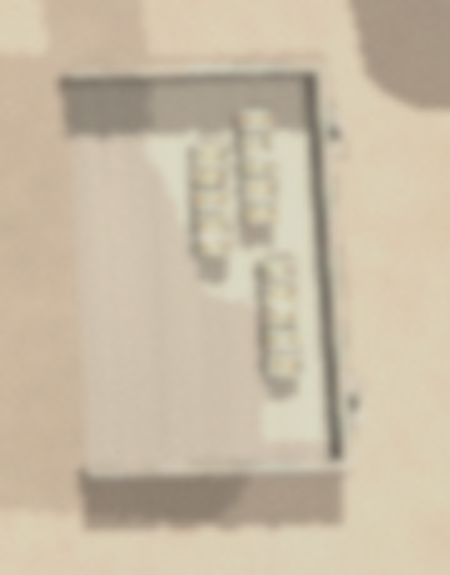

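All three strips lie well inside the tray, at crop (210,200), (257,170) and (280,325). The networks didn't find the vial in these last pictures, so I'll check it by eye before handing in.

```bash
python3 -c "
from h import *
s=env.snapshot('scene'); print([(round(o['p'],2),o['extent']) for o in env.boxes_of('vial',s)])
cv2.imwrite('pics/v10.png',cv2.resize(s['img'][130:280,220:440],None,fx=3,fy=3,interpolation=cv2.INTER_CUBIC))"
```

```text
[(0.64, [269.5, 165.9, 5.3, 25.5])]
```

View pics/v10.png

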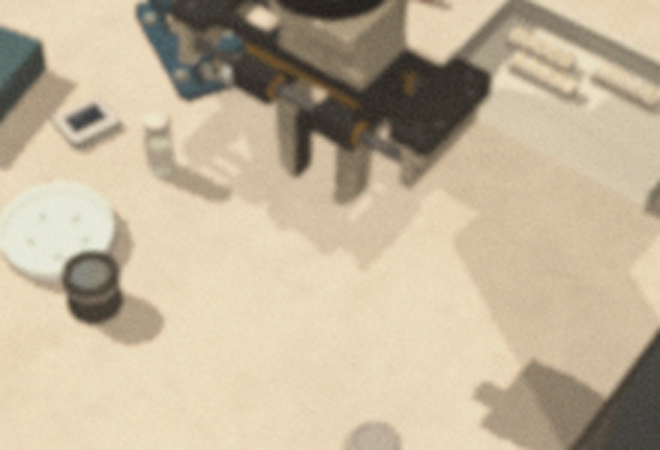

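The vial stands unmoved at crop (158,145): full-picture box (269,166) against (268,167) at the start. The gripper is in the air and touches nothing.

```bash
python3 -c "
from plant import env
print(env.close_job())"
```

```text
the job is handed in; nothing more can be done
None
```

I swept all three terminal strips into the tray with the half-closed fingertips and handed the job in at about 19 s of the 72 s allowed. `close_job` reports no verdict.

**Strips:** in the last checks the strip centres were A (0.457, -0.263), B (0.519, -0.231) and C (0.535, -0.255). They lie flat, roughly parallel to the back wall. The limit line past the sloping edge is at world y of about -0.186, so even B, the nearest to the mouth, is about 45 mm past it.

**Vial, can, loupe and USB stick:** all four were found within about 2 mm of their starting positions, and the vial and loupe are standing in the final picture. The gripper was in the air, touching nothing.

**What went wrong or disagreed:**
- **First push on C:** it failed because I took the height reference before the arm had settled. The fingers rode up onto the strip with about 4 N upward. I lifted off, C was lying flat, and the second push worked.
- **Network misses:** in the last round the networks missed A in the top view, though it shows in that picture and was found in the scene view. They also mislabelled B as the stick in the top view and the tray area as the vial in the scene view. A fresh scene picture confirmed the vial.

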